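Put the tape measure away in the push-to-open drawer

TASK

Put the tape measure away in the small push-to-open drawer unit on the bench: the drawer has no handle, so press its front in and let it spring out, set the tape measure down inside it without dropping it, then push the front in again until the drawer stays shut. Leave the other things on the bench where they are.

Things in the scene. Friction and masses are not known exactly. Their poses are not given: they have to be found in the camera images.
- unit: The drawer unit, fixed to the bench: a plywood housing 140 mm deep (x), 174 mm wide (y), 106 mm high, open at its front, with one handleless drawer. Origin: at bench level, in the middle of the housing's mouth. Its +x axis points into the housing, away from the drawer front; the drawer comes out along its -x; +z is up.
- front_face (a point): Centre of the outer face of the drawer front, moving with the drawer, 60 mm above the bench; axes as the unit's, outward is -x. The front is a flat plain wooden panel without handle, 166 mm wide (y), 8 to 102 mm above the bench, 14 mm thick; when shut it stands 10 mm off the housing's mouth. Press it anywhere.
- drawer_floor (a point): Point on the drawer's inner floor, moving with the drawer, 22 mm above the bench; axes as the unit's. Inside, the drawer reaches 64 mm to either side (y), 55 mm to the front (-x, back of the front panel), 60 mm to the rear (+x); fully out, 55 mm of these 60 are uncovered. Tops above the bench: side walls 60 mm, front 102 mm, housing's opening 97 mm (the tape measure passes standing).
- drawer (a joint): Drawer travel in m: 0 shut and latched, 0.100 fully out, -0.007 pressed in to the stop. A spring pushes it out (3.3 N shut, 1.1 N out). Push-push latch: press a shut drawer to the stop (about 5 N) and it springs out in 2 s, following the finger back. Pushed in from outside to the stop and let go, it latches at 0; short of -0.006 it springs out again; a further press frees it again.
- tape_measure: Yellow tape measure standing on its edge, loose, 0.26 kg nominal. Body 34 mm thick (its x), 68 mm long (its y, from -28 to +40 mm), 64 mm high; a small hook sticks out at -40 mm along y near the bottom. Origin: middle of its underside, z up. Grasp it across its 34 mm thickness, from above.
- offcut_3: Bystander: plain timber offcut 50 x 90 x 35 mm, loose. Origin: centre of its underside; long axis y.
- sanding_block: Bystander: cork sanding block 63 x 112 x 30 mm, loose. Origin: centre of its underside; long axis y.
- block_plane: Bystander: small metal block plane 52 x 165 x 57 mm, loose. Origin: centre of its underside; long axis y.
- marker: Bystander: marker pen 17 x 135 x 16 mm, loose. Origin: centre of its underside; long axis y.
- duct_tape: Bystander: roll of grey tape, 103 mm across, 48 mm high, loose. Origin: centre of its underside.
- mitre_saw: Fixed mitre saw to the right of the work, not used: keep clear. Its saw head starts at x = 0.567 (y -0.25 to -0.01, 150 to 560 mm above the bench) and reaches back from there; its low bed (up to 80 mm high) reaches x = 0.38 at y = -0.27 to -0.19, and x = 0.59 at y = 0.05; a hold-down rod 270 mm high stands at x = 0.66, y = 0.02. These are world coordinates.
Mind the look-alikes: they are no part of the job. What is shaped like the tape_measure but green is not meant.

How it is judged (in metres and radians):
On the way, in this order (a step that is already met when the one before it is completed fails the run):
1. the drawer has sprung out (beyond 85 mm) (value of joint drawer above 0.085 m), for 0.2 s.
2. the tape measure lies or stands in the drawer, let go, with the drawer still out (beyond 60 mm) (value of joint drawer above 0.06 m and x of tape_measure in the frame of drawer_floor between -0.056 and 0.061 m and y of tape_measure in the frame of drawer_floor between -0.065 and 0.065 m and z of tape_measure in the frame of drawer_floor below 0.045 m and linear speed of tape_measure below 0.03 m/s and contact force between the fingers and tape_measure below 0.1 N), for 0.3 s.
At the end, for the whole second after the job is handed in: The drawer is shut and latched (within 4 mm of 0) with the tape measure at rest inside it: its origin within the drawer's inner length and width and less than 45 mm above the drawer's floor (value of joint drawer between -0.004 and 0.004 m and x of tape_measure in the frame of drawer_floor between -0.056 and 0.061 m and y of tape_measure in the frame of drawer_floor between -0.065 and 0.065 m and z of tape_measure in the frame of drawer_floor below 0.045 m and linear speed of tape_measure below 0.03 m/s); the robot touches nothing.
It fails at once if the tape measure was dropped or thrown: faster than 0.8 m/s with no finger on it (linear speed of tape_measure above 0.8 m/s and contact force between the fingers and tape_measure below 0.05 N).
It fails at once if a bystander was moved more than 30 mm (distance of any of offcut_3, sanding_block, block_plane, marker, duct_tape from where it was at the start of the episode above 0.03 m).
It also fails if it takes over 67 s, if anything falls off the work surface, if the arm or the gripper's body presses on something with over 40 N, if the wrist force passes 120 N, or if a joint passes its speed limit or range.

ROBOT

A 6-joint arm with a two-finger parallel gripper is mounted at the origin on a cart in front of the work surface, level with it; the furniture and walls round the work are solid. World frame = base frame: x ahead of the robot, y to its left, z up, the work surface at z = 0. Lengths are in mm, angles in degrees, forces in N, time in s.
With the tool pointing down it reaches from about 300 to 850 mm from the base axis. Payload 4.2 kg.
Tool frame: the origin (TCP) lies midway between the tips of the shut fingers; the grasp point (between the pads) lies 19 mm behind it; z points along the fingers, y is the line along which they close (so a half turn about z gives the same grasp; the last joint's range is limited). The gripper opens to 91 mm and grips with 3 to 60 N. Pads are 32 mm wide; open, the fingers measure 118 mm over their backs; the gripper's body (76 mm by 178 mm) begins 60 mm behind the grasp point.
Start: joints at [72.021, 18.312, 89.639, -0, 72.044, -1.146], TCP at [166.517, 550.377, 213.976] pointing down, gripper open.
Joint ranges: [-177.97, 177.97], [-48.28, 115.42], [12.27, 149.76], [-77.06, 257.06], [2.81, 150.46], [-146.56, 146.56]. Speed limits (degrees/s): [147.25, 147.25, 180, 180, 180, 180].

INTERFACE

Orientations are given as [roll, pitch, yaw] about the fixed x, y, z axes, in that order (R = Rz(yaw) Ry(pitch) Rx(roll)).
In Python, from workcell import env gives the robot as it stands.
- The arm moves only by the shell command python3 -m jog 'ROWS' [FORCE]. ROWS is a JSON object of lists of equal length, an entry for each row: "jaw": the finger opening in mm, from 0 to 91.2; "slide": the shift along the tool's x, y, z in units of 30 mm (1.0 is 30 mm), a list of three; "spin": the turn about the tool's z in units of 8 degrees (1.0 is 8 degrees). In form: {"jaw": [jaw, ...], "slide": [[dx, dy, dz], ...], "spin": [spin, ...]}. A call has 1 to 10 rows; each row shifts and turns the commanded pose from where the row before left it, along the tool's axes as they then stand; what a row does not reach is not made up. A row lasts 1/10 s, in which the tool goes at most 50 mm and 8.59 degrees, less where a joint would pass 70% of its speed; a pose out of reach is approached as far as the arm can. A call is refused whole if a number of a shift passes 1 or a number of a turn 1, either way. A call with a gripper value outside its range is refused whole. The fingers move at their own pace and stop on an object; FORCE is the grip in N (left out, the last holds). Time passes only in rows, so rows that do not move let the fingers close. It gives the time, the measured TCP pose, the force, the opening and the grip force at its end, in the units of the state.
- env.state(): the state, without advancing time (a new reading comes with each control period).
- env.grab_frame(name): name is "scene" or "top" or "wrist"; returns the picture (384x512x3 uint8, red, green, blue); there is no depth.
- env.camera_model(name): a dict with "fx", "fy", "cx", "cy" (pixels), "D" ([k1, k2, p1, p2, k3] as OpenCV has them; the pictures are not rectified), "camera_from_world" (4x4, takes a point from world to camera coordinates). Camera axes: x right, y up, looking along -z (the intrinsics and any distortion apply to the point x, -y, -z); pixel columns grow to the right and rows downward; lengths in mm; the calibration is good to about 2 mm. A picture is of the moment at which its call begins: read the wrist's pose just before it. camera_model takes no time and is no camera call; for the wrist camera it gives the pose at the moment of the call.
- env.job_done(): hands the job in; it is judged then, once.
The state is a dict: "time_s": time; "qpos": joint angles; "qvel": joint speeds; "effort": joint torques, N m; "ee_pos": TCP position; "ee_rot": TCP orientation; "force": force on the tool from outside, world axes, zero at the start; "torque": the same for the moment, N m; "gripper_width": finger opening in mm; "gripper_force": force on a finger pad.
Only numpy, scipy, OpenCV 4.12 (cv2) and the standard library are available. Lean on these libraries where they do the work, as an engineer would, in place of code of your own. Each camera call takes 0.05 s, during which the arm holds its last target. There are 200 camera calls.

## Working session

There is one attempt and no reset: what is moved stays moved. The work goes in short steps, Python scripts to look and compute and a shell command to move; the robot and the scene stay as the last step left them, time stands still between calls to the robot, and variables do not carry over. Pictures are saved under pics/ and viewed, at most 10 in all, crops included, and the job is handed in when it is done.

```bash
ls; mkdir -p pics
cat > h.py <<'E'
import numpy as np, cv2
from workcell import env
def cam(n):
    c=env.camera_model(n); return c
def ray(c,uv):
    K=np.array([[c['fx'],0,c['cx']],[0,c['fy'],c['cy']],[0,0,1]])
    p=cv2.undistortPoints(np.array([[uv]],float),K,np.array(c['D'],float))[0,0]
    T=np.array(c['camera_from_world']);R=T[:3,:3]
    return -R.T@T[:3,3], R.T@np.array([p[0],-p[1],-1.])
def onz(c,uv,z):
    o,d=ray(c,uv); return (o+d*(z-o[2])/d[2]).round(1)
def proj(c,P):
    T=np.array(c['camera_from_world']);q=T[:3,:3]@np.array(P,float)+T[:3,3]
    K=np.array([[c['fx'],0,c['cx']],[0,c['fy'],c['cy']],[0,0,1]])
    return cv2.projectPoints(np.array([[q[0],-q[1],-q[2]]]),np.zeros(3),np.zeros(3),K,np.array(c['D'],float))[0].ravel()
def save(im,f): cv2.imwrite('pics/'+f,cv2.cvtColor(im,cv2.COLOR_RGB2BGR))
E
python3 - <<'E'
from h import *
for n in('scene','top','wrist'):
    im=env.grab_frame(n); np.save('pics/'+n+'.npy',im); save(im,n+'0.png')
    c=cam(n); o,d=ray(c,(256,192)); print(n,o.round(),d.round(2))
print(env.state())
E
```

```text
pics
scene [-487.  704. 1125.] [ 0.61 -0.45 -0.66]
top [ 354.  -29. 1809.] [ 0.1  -0.01 -0.99]
wrist [ 89. 572. 384.] [ 0.27 -0.08 -0.96]
{'time_s': 0.15, 'qpos': array([ 7.20222296e+01,  1.83443432e+01,  8.96894736e+01, -5.88097583e-05,
        7.20439279e+01, -1.14769098e+00]), 'qvel': array([-0.02222524, -0.11717255, -0.10008246, -0.00145579, -0.02427271,
       -0.03744143]), 'effort': array([-2.06982368e-04, -4.12775373e+01, -2.32156724e+01,  7.27353059e-02,
        4.32292430e-02, -8.07621200e-05]), 'ee_pos': array([166.38410525, 550.01265621, 213.30816366]), 'ee_rot': array([-1.79922270e+02, -1.50128838e-03,  1.63169938e+02]), 'force': array([-0.69743483, -0.08269406,  0.690605  ]), 'torque': array([-0.01840641,  0.00106624, -0.00468835]), 'gripper_force': 0.0, 'gripper_width': 91.1262054584853}
```

View pics/scene0.png

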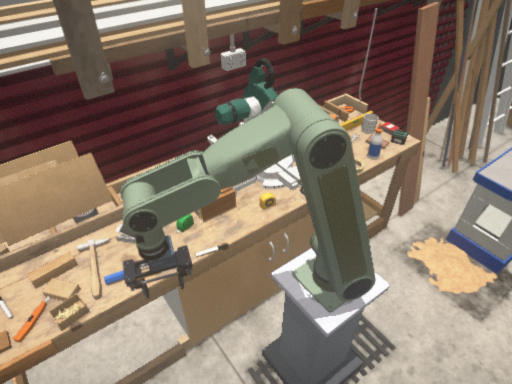

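View pics/top0.png

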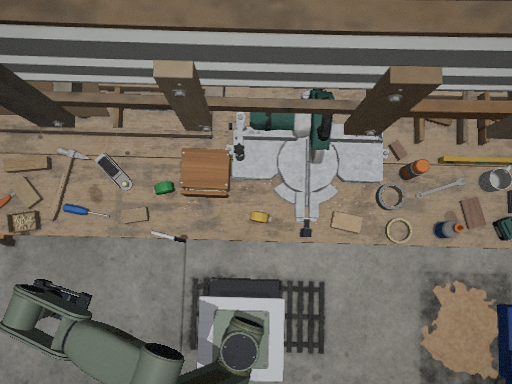

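The scene shows the yellow tape (267,200) in front of the saw, a green look-alike (185,221), and the drawer unit (218,203). In the top view the yellow tape is at (260,217), the green one at (164,188), and the unit at (205,172) with its front at row ~195. Candidates are the yellow at (260,217) and the green at (164,188). I choose the yellow and will check it in one crop.

Run:
```python
from h import *
im=np.load('pics/top.npy'); c=cam('top')
save(np.hstack([cv2.resize(im[140:245,120:220],(400,420),interpolation=cv2.INTER_CUBIC),cv2.resize(im[190:245,230:300],(400,420)[:1]+(314,),interpolation=cv2.INTER_CUBIC).repeat(1,0) if 0 else cv2.resize(im[180:245,225:287],(400,420),interpolation=cv2.INTER_CUBIC)]),'crop.png')
hsv=cv2.cvtColor(im,cv2.COLOR_RGB2HSV)
m=cv2.inRange(hsv,(20,130,110),(35,255,255)); m[:205]=0;m[230:]=0;m[:,:240]=0;m[:,280:]=0
p=np.argwhere(m)[:,::-1]; r=cv2.minAreaRect(p.astype(np.float32)); print(len(p),r)
print([onz(c,q,64) for q in cv2.boxPoints(r)],onz(c,r[0],64))
u,s,vt=np.linalg.svd(p-p.mean(0)); print(vt[0])
print([proj(c,q) for q in ([0,0,0],[400,0,0],[400,100,0])])
for q in [(181,149),(229,149),(181,190),(229,190)]: print(q,onz(c,q,106))
for q in [(181,196),(229,196)]: print(q,onz(c,q,102))
```

```text
149 ((258.94232177734375, 216.28848266601562), (16.86598777770996, 8.825225830078125), 11.309932708740234)
[array([438.3, -25.1,  64. ]), array([470.3, -30.5,  64. ]), array([459.8, -91.6,  64. ]), array([427.9, -86. ,  64. ])] [449.1 -58.3  64. ]
[0.98371004 0.17976249]
[array([239.76197691, 338.0508689 ]), array([242.94882911, 229.68168779]), array([216.61212199, 228.95404867])]
(181, 149) [683.2 231.4 106. ]
(229, 149) [688.1  57.4 106. ]
(181, 190) [533.7 225.3 106. ]
(229, 190) [538.5  52.7 106. ]
(181, 196) [512.4 225.  102. ]
(229, 196) [517.2  52.2 102. ]
```

View pics/crop.png

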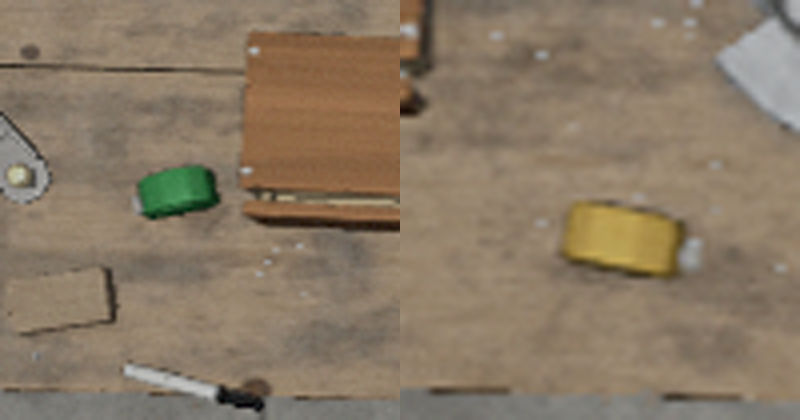

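The crop confirms that the upright tape with its hook to the right is the yellow one, and its +y points to world +y. The green one stands beside the unit. First move: spin to yaw 90 with the jaw closing, then go over to the drawer.

```bash
python3 -m jog '{"jaw":[0,0,0,0,0,0,0,0,0,0],"slide":[[0,0,0],[0,0,0],[0,0,0],[0,0,0],[0,0,0],[0,0,0],[0,0,0],[0,0,0],[0,0,0],[0,0,0]],"spin":[0.915,0.915,0.915,0.915,0.915,0.915,0.915,0.915,0.915,0.915]}' 20
python3 -m jog '{"jaw":[0,0,0,0,0,0,0,0,0,0],"slide":[[-1,0.4,0],[-1,0.4,0],[-1,0.4,0],[-1,0.4,0],[-1,0.4,0],[-1,0.4,0],[-1,0.4,0],[-1,0.4,0],[-1,0.4,0],[-1,0.4,0]],"spin":[0,0,0,0,0,0,0,0,0,0]}'
python3 -m jog '{"jaw":[0,0,0,0,0,0],"slide":[[-1,0.8,0],[-1,0.9,0],[-1,0.9,0],[-0.7,0.9,0],[0,0,0],[0,0,0]],"spin":[0,0,0,0,0,0]}'
python3 - <<'E'
from h import *
c=cam('wrist');im=env.grab_frame('wrist'); np.save('pics/w1.npy',im); save(im,'w1.png'); import pickle; pickle.dump(c,open('pics/w1.pkl','wb'))
E
```

```text
time_s: 1.15
ee_pos: [166.5, 550.2, 213.6]
ee_rot: [-180.0, 0.0, 89.7]
force: [1.1, -0.2, 0.4]
gripper_width: 14.1
gripper_force: 0.0
time_s: 2.15
ee_pos: [286.4, 249.0, 213.9]
ee_rot: [180.0, 0.0, 90.0]
force: [0.7, -0.0, -0.2]
gripper_width: 0.1
gripper_force: 0.0
time_s: 2.75
ee_pos: [391.0, 138.9, 213.6]
ee_rot: [-179.9, -0.0, 89.9]
force: [0.1, 0.9, -0.1]
gripper_width: 0.8
gripper_force: 0.0
```

View pics/w1.png

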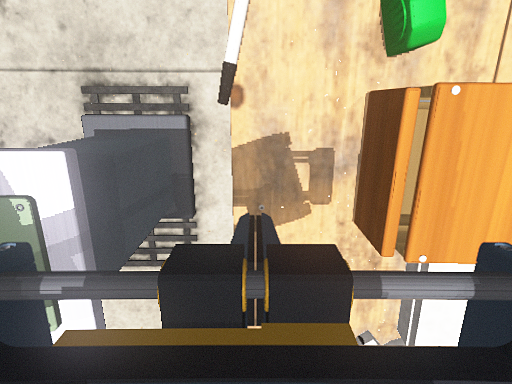

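The wrist view shows the drawer front's top edge (outer) from about (408,89) to (382,254), the housing's front top edge from (434,84) to (411,262), and the green tape at (412,25).

Run:
```python
from h import *
import pickle; c=pickle.load(open('pics/w1.pkl','rb'))
for q,z in [((408,89),102),((382,253),102),((420,88),102),((393,255),102),((434,84),106),((411,262),106),((222,103),16),((248,0),16)]: print(q,onz(c,q,z))
```

```text
(408, 89) [524.8 228.  102. ]
(382, 253) [520.9  69.4 102. ]
(420, 88) [535.  228.8 102. ]
(393, 255) [532.3  67.1 102. ]
(434, 84) [544.2 231.7 106. ]
(411, 262) [549.4  61.5 106. ]
(222, 103) [353.1 216.8  16. ]
(248, 0) [384.3 320.3  16. ]
```

Now descend to z≈50 and approach the front.

```bash
python3 -m jog '{"jaw":[0,0,0,0,0,0,0],"slide":[[0.15,0,1],[0,0,1],[0,0,1],[0,0,1],[0,0,1],[0,0,0.4],[0,0,0]],"spin":[0,0,0,0,0,0,0]}'
python3 -m jog '{"jaw":[0,0,0,0,0,0,0],"slide":[[0,0.9,0],[0,0.9,0],[0,0.7,0],[0,0.4,0],[0,0.2,0],[0,0,0],[0,0,0]],"spin":[0,0,0,0,0,0,0]}'
```

```text
time_s: 3.5
ee_pos: [388.8, 144.2, 50.5]
ee_rot: [-179.7, 0.1, 90.1]
force: [0.1, 0.2, 0.7]
gripper_width: 0.6
gripper_force: 0.0
time_s: 4.2
ee_pos: [483.1, 143.7, 52.0]
ee_rot: [-179.9, 0.0, 90.0]
force: [0.6, -0.6, -0.1]
gripper_width: 0.7
gripper_force: 0.0
```

```bash
python3 -m jog '{"jaw":[0,0,0,0,0],"slide":[[0,0.15,0],[0,0.15,0],[0,0.1,0],[0,0.1,0],[0,0,0]],"spin":[0,0,0,0,0]}'
python3 -m jog '{"jaw":[0,0,0],"slide":[[0,0.1,0],[0,0.1,0],[0,0,0]],"spin":[0,0,0]}'
```

```text
time_s: 4.7
ee_pos: [499.8, 143.7, 51.9]
ee_rot: [180.0, -0.0, 90.0]
force: [-0.8, -0.2, -1.0]
gripper_width: 0.5
gripper_force: 0.0
time_s: 5.0
ee_pos: [505.8, 143.7, 52.0]
ee_rot: [180.0, -0.0, 90.0]
force: [-0.8, -0.2, -0.2]
gripper_width: 0.8
gripper_force: 0.0
```

```bash
python3 -m jog '{"jaw":[0,0,0],"slide":[[0,0.1,0],[0,0.1,0],[0,0,0]],"spin":[0,0,0]}'
python3 -m jog '{"jaw":[0,0,0],"slide":[[0,0.1,0],[0,0,0],[0,0,0]],"spin":[0,0,0]}'
python3 -m jog '{"jaw":[0,0,0],"slide":[[0,0.1,0],[0,0,0],[0,0,0]],"spin":[0,0,0]}'
```

```text
time_s: 5.3
ee_pos: [510.7, 143.6, 51.8]
ee_rot: [-179.9, 0.0, 90.0]
force: [-3.6, -0.5, 1.7]
gripper_width: 0.6
gripper_force: 1.7
time_s: 5.6
ee_pos: [514.0, 143.6, 51.8]
ee_rot: [-180.0, 0.0, 90.0]
force: [-2.9, -0.7, 1.0]
gripper_width: 0.4
gripper_force: 1.8
time_s: 5.9
ee_pos: [516.0, 143.5, 51.8]
ee_rot: [-179.8, 0.0, 90.0]
force: [-5.5, -0.6, 2.5]
gripper_width: 0.5
gripper_force: 3.1
```

```bash
python3 -m jog '{"jaw":[0,0,0,0],"slide":[[0,0.07,0],[0,0.07,0],[0,0,0],[0,0,0]],"spin":[0,0,0,0]}'
```

```text
time_s: 6.3
ee_pos: [516.0, 143.4, 51.8]
ee_rot: [-179.4, 0.1, 89.9]
force: [-16.2, 0.6, 10.8]
gripper_width: 0.2
gripper_force: 8.5
```

At the stop (16 N, TCP x = 516). Retract, letting the drawer follow.

```bash
python3 -m jog '{"jaw":[0,0,0,0,0,0,0,0,0,0],"slide":[[0,-0.3,0],[0,-0.4,0],[0,-0.5,0],[0,-0.5,0],[0,-0.5,0],[0,-0.5,0],[0,-0.5,0],[0,-0.5,0],[0,-0.5,0],[0,-0.5,0]],"spin":[0,0,0,0,0,0,0,0,0,0]}'
python3 -m jog '{"jaw":[91,91,91,91,91],"slide":[[0,-0.1,-1],[0,0,-1],[0,0,-1],[0,0,-1],[0,0,-1]],"spin":[0,0,0,0,0]}'
python3 - <<'E'
from h import *
im=env.grab_frame('top'); save(cv2.resize(im[130:250,110:290],(720,480),interpolation=cv2.INTER_CUBIC),'t2.png')
E
```

```text
time_s: 7.3
ee_pos: [380.3, 144.0, 52.2]
ee_rot: [179.9, -0.0, 90.0]
force: [0.1, 0.4, 0.2]
gripper_width: 0.5
gripper_force: 0.0
time_s: 7.8
ee_pos: [377.2, 143.8, 203.3]
ee_rot: [179.9, -0.0, 90.0]
force: [0.3, -0.5, -0.2]
gripper_width: 37.9
gripper_force: 0.0
```

View pics/t2.png

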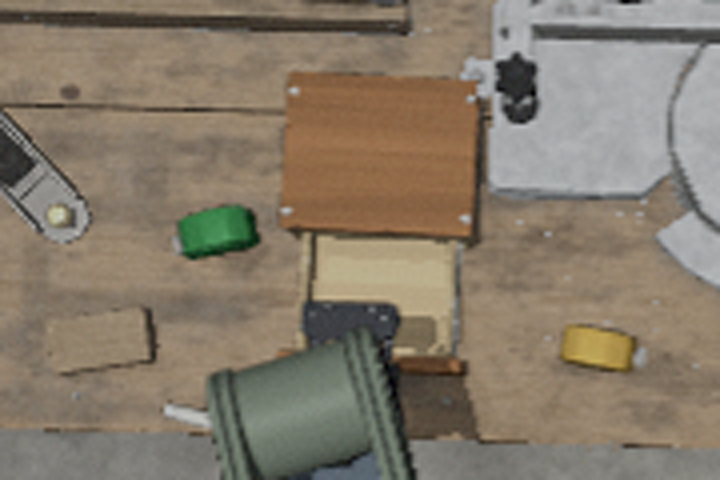

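The drawer is out, with the wrist overlapping its near-left part in this crop. The yellow tape is at (598,347) in the crop. Next I go above it for a wrist look.

```bash
python3 -m jog '{"jaw":[91,91,91,91,91,91,91,91,91,91],"slide":[[-1,0.1,-0.4],[-1,0.3,0],[-1,0.4,0],[-1,0.4,0],[-1,0.4,0],[-1,0.5,0],[-0.3,0,0],[0,0,0],[0,0,0],[0,0,0]],"spin":[0,0,0,0,0,0,0.6,0.6,0,0]}'
python3 - <<'E'
from h import *
import pickle
c=cam('wrist');im=env.grab_frame('wrist'); np.save('pics/w3.npy',im); pickle.dump(c,open('pics/w3.pkl','wb'))
hsv=cv2.cvtColor(im,cv2.COLOR_RGB2HSV)
m=cv2.inRange(hsv,(20,150,110),(33,255,255)); n,l,s,ce=cv2.connectedComponentsWithStats(m)
print([(s[i],ce[i].round()) for i in range(1,n) if s[i][4]>100])
save(im,'w3.png')
E
```

```text
time_s: 8.85
ee_pos: [440.2, -45.1, 213.8]
ee_rot: [180.0, -0.0, 80.5]
force: [-0.5, -1.5, -0.0]
gripper_width: 91.2
gripper_force: 0.0
[(array([ 250,  149,   31,   59, 1646], dtype=int32), array([265., 179.])), (array([425, 279,  13,  33, 130], dtype=int32), array([434., 297.]))]
```

View pics/w3.png

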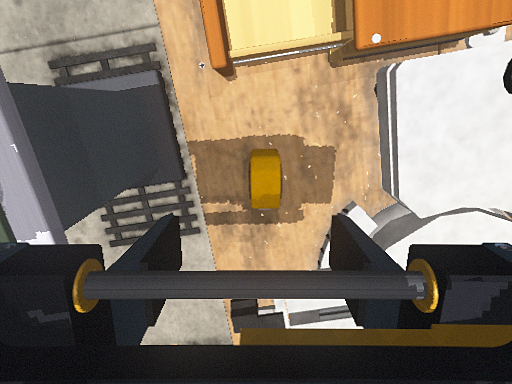

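The tape is at (265,179) between the open fingers and almost aligned with them. It spans columns 250–281 and rows 149–208.

Run:
```python
from h import *
import pickle
im=np.load('pics/w3.npy'); c=pickle.load(open('pics/w3.pkl','rb'))
hsv=cv2.cvtColor(im,cv2.COLOR_RGB2HSV)
m=cv2.inRange(hsv,(18,120,60),(35,255,255)); m[:140]=0;m[215:]=0
for y in range(150,210,8):
    x=np.where(m[y,230:300])[0]+230
    print(y,x.min(),x.max(),onz(c,(x.min()-.5,y),64),onz(c,(x.max()+.5,y),64), hsv[y,265])
print(onz(c,(265,209),64),onz(c,(265,148),0),onz(c,(265,148),64))
```

```text
150 248 296 [438.2 -13.6  64. ] [489.1 -22.2  64. ] [ 19 227 118]
158 250 279 [438.8 -22.4  64. ] [470.2 -27.6  64. ] [ 21 255 163]
166 250 280 [437.3 -30.9  64. ] [470.  -36.4  64. ] [ 22 251 175]
174 248 289 [433.7 -39.2  64. ] [478.4 -46.7  64. ] [ 21 255 188]
182 250 283 [434.3 -48.3  64. ] [470.7 -54.4  64. ] [ 22 255 187]
190 251 280 [433.8 -57.4  64. ] [466.2 -62.9  64. ] [ 21 241 186]
198 250 280 [431.2 -66.3  64. ] [464.9 -72.   64. ] [ 22 250 153]
206 251 278 [430.7 -75.7  64. ] [461.4 -80.9  64. ] [ 20 230 152]
[446.  -81.9  64. ] [457.2 -24.2   0. ] [456.7 -14.6  64. ]
```

```bash
python3 -m jog '{"jaw":[91,91,91,91,91,91,91,91,91],"slide":[[-0.17,0.38,0.6],[0,0,1],[0,0,1],[0,0,1],[0,0,1],[0,0,0.8],[0,0,0.5],[0,0,0.35],[0,0,0]],"spin":[0,0,0,0,0,0,0,0,0]}' 20
python3 -m jog '{"jaw":[20,20,20,20,20,20,20,20,20,20],"slide":[[0,0,0],[0,0,0],[0,0,0],[0,0,0],[0,0,0],[0,0,0],[0,0,0],[0,0,0],[0,0,0],[0,0,0]],"spin":[0,0,0,0,0,0,0,0,0,0]}'
```

```text
time_s: 9.8
ee_pos: [450.0, -51.8, 25.5]
ee_rot: [-179.9, -0.0, 80.4]
force: [0.1, -0.1, -0.1]
gripper_width: 91.0
gripper_force: 0.0
time_s: 10.8
ee_pos: [450.8, -52.2, 26.4]
ee_rot: [180.0, -0.0, 80.4]
force: [-0.3, 0.6, 1.1]
gripper_width: 33.7
gripper_force: 20.0
```

Gripped (33.7 mm wide, 20 N). Lift and carry.

```bash
python3 -m jog '{"jaw":[20,20,20,20,20,20,20,20],"slide":[[0,0,-0.5],[0,0,-1],[0,0,-1],[0,0,-1],[0,0,-1],[0,0,-1],[0,0,-0.5],[0,0,0]],"spin":[0,0,0,0,0,0,-0.5,-0.55]}'
python3 -m jog '{"jaw":[20,20,20,20,20,20,20,20,20],"slide":[[0.6,0,0],[1,0,0],[1,0,0],[1,0,0],[1,0.2,0],[1,0.5,0],[0.7,0.5,0],[0.2,0.2,0],[0,0,0]],"spin":[0,0,0,0,0,0,0,0,0]}'
python3 - <<'E'
from h import *
c=cam('wrist');im=env.grab_frame('wrist'); save(im,'w4.png')
import pickle; pickle.dump(c,open('pics/w4.pkl','wb')); print(env.state()['ee_pos'])
E
```

```text
time_s: 11.6
ee_pos: [451.8, -52.3, 208.5]
ee_rot: [179.8, 0.0, 88.9]
force: [0.7, -0.1, -3.1]
gripper_width: 34.2
gripper_force: 20.0
time_s: 12.5
ee_pos: [496.9, 142.1, 205.6]
ee_rot: [-179.9, 0.0, 88.8]
force: [-0.2, 0.6, -2.6]
gripper_width: 33.8
gripper_force: 20.0
[496.22997978 141.32730915 205.64596444]
```

View pics/w4.png

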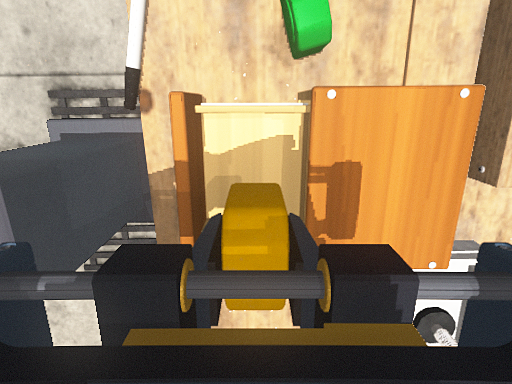

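The tape hangs in the grip above the open drawer. The front panel's top is at columns 171–187 (row 93), the housing edge is at (313,86), and the left side wall's top is at rows 104–111.

Run:
```python
from h import *
import pickle; c=pickle.load(open('pics/w4.pkl','rb'))
for q,z in [((171,92),102),((187,93),102),((178,242),102),((313,86),106),((250,104),60),((250,111),60),((483,86),106),((304,240),106)]: print(q,onz(c,q,z))
```

```text
(171, 92) [427.4 230.7 102. ]
(187, 93) [440.9 229.6 102. ]
(178, 242) [420.1  90.3 102. ]
(313, 86) [547.5 232.9 106. ]
(250, 104) [493.7 219.2  60. ]
(250, 111) [493.5 212.5  60. ]
(483, 86) [687.3 229.  106. ]
(304, 240) [543.7  91.9 106. ]
```

```bash
python3 -m jog '{"jaw":[20,20,20,20,20,20,20,20,20],"slide":[[0.18,-0.15,0.5],[0,0,1],[0,0,1],[0,0,1],[0,0,0.8],[0,0,0.4],[0,0,0.2],[0,0,0.1],[0,0,0]],"spin":[0,0,0,0,0,0,0,0,0]}'
python3 -m jog '{"jaw":[20,20,20,20,20],"slide":[[0,0,0.07],[0,0,0.07],[0,0,0.07],[0,0,0],[0,0,0]],"spin":[0,0,0,0,0]}'
```

```text
time_s: 13.45
ee_pos: [493.0, 147.2, 57.1]
ee_rot: [179.9, -0.0, 88.8]
force: [-0.3, -0.5, -2.2]
gripper_width: 33.5
gripper_force: 20.0
time_s: 13.95
ee_pos: [492.6, 147.4, 50.2]
ee_rot: [180.0, -0.0, 88.8]
force: [0.5, 0.1, -3.2]
gripper_width: 33.8
gripper_force: 20.0
```

```bash
python3 -m jog '{"jaw":[20,20,20,20],"slide":[[0,0,0.06],[0,0,0.04],[0,0,0],[0,0,0]],"spin":[0,0,0,0]}'
```

```text
time_s: 14.35
ee_pos: [493.4, 147.4, 48.4]
ee_rot: [179.9, -0.0, 88.8]
force: [-0.1, -0.4, 5.2]
gripper_width: 33.7
gripper_force: 20.0
```

The tape touches the floor (contact force +5 N, z as expected). Open to 54 mm, wait, and rise.

```bash
python3 -m jog '{"jaw":[38,42,46,50,54,54,54,54,54,54],"slide":[[0,0,0],[0,0,0],[0,0,0],[0,0,0],[0,0,0],[0,0,0],[0,0,0],[0,0,0],[0,0,0],[0,0,0]],"spin":[0,0,0,0,0,0,0,0,0,0]}'
python3 -m jog '{"jaw":[54,54,54,54,54,54,54,54,54],"slide":[[0,0,-0.3],[0,0,-0.8],[0,0,-1],[0,0,-1],[0,0,-1],[0,0,-1],[0,0,-0.2],[0,0,0],[0,0,0]],"spin":[0,0,0,0,0,0,0,0,0]}'
python3 - <<'E'
from h import *
save(env.grab_frame('wrist'),'w5.png')
E
```

```text
time_s: 15.35
ee_pos: [492.6, 147.3, 47.2]
ee_rot: [180.0, -0.0, 88.8]
force: [-0.1, -0.6, 0.1]
gripper_width: 54.1
gripper_force: 0.0
time_s: 16.25
ee_pos: [491.7, 147.1, 205.1]
ee_rot: [-179.9, 0.0, 88.8]
force: [0.0, -0.6, -1.1]
gripper_width: 54.3
gripper_force: 0.0
```

View pics/w5.png

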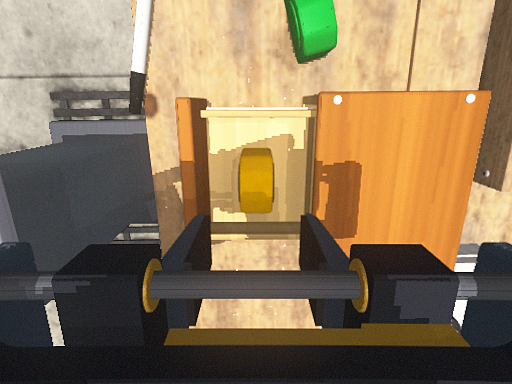

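The tape stands in the open drawer at (256,180), released. Now shut the fingers, go round in front and push gently.

```bash
python3 -m jog '{"jaw":[0,0,0,0,0,0,0,0],"slide":[[0,-1,0],[0,-1,0],[0,-1,0],[0,-0.6,0],[0,0,0],[0,0,0],[0,0,0],[0,0,0]],"spin":[-0.1,0,0,0,0,0,0,0]}'
python3 -m jog '{"jaw":[0,0,0,0,0,0,0],"slide":[[0,0,1],[0,0,1],[0,0,1],[0,0,1],[0,0,0.8],[0,0,0.3],[0,0,0]],"spin":[0,0,0,0,0,0,0]}'
python3 -m jog '{"jaw":[0,0,0,0,0,0,0,0,0,0],"slide":[[0,0.2,0],[0,0.2,0],[0,0.1,0],[0,0.06,0],[0,0.06,0],[0,0.06,0],[0,0.06,0],[0,0.08,0],[0,0.1,0],[0,0.1,0]],"spin":[0,0,0,0,0,0,0,0,0,0]}'
```

```text
time_s: 17.1
ee_pos: [385.4, 148.6, 205.8]
ee_rot: [-180.0, 0.0, 89.5]
force: [0.2, -0.4, -0.2]
gripper_width: 0.6
gripper_force: 0.0
time_s: 17.8
ee_pos: [384.3, 148.4, 52.2]
ee_rot: [-179.9, 0.0, 89.6]
force: [-1.6, 0.6, -0.6]
gripper_width: 0.5
gripper_force: 0.0
time_s: 18.8
ee_pos: [414.8, 148.2, 53.1]
ee_rot: [-179.9, 0.0, 89.6]
force: [-2.1, -0.3, 0.7]
gripper_width: 0.1
gripper_force: 0.9
```

```bash
for i in 1 2; do python3 -m jog '{"jaw":[0,0,0,0,0,0,0,0,0,0],"slide":[[0,0.13,0],[0,0.13,0],[0,0.13,0],[0,0.13,0],[0,0.13,0],[0,0.13,0],[0,0.13,0],[0,0.13,0],[0,0.13,0],[0,0.13,0]],"spin":[0,0,0,0,0,0,0,0,0,0]}'; done
python3 -m jog '{"jaw":[0,0,0,0,0],"slide":[[0,0.11,0],[0,0.09,0],[0,0.07,0],[0,0.05,0],[0,0.03,0]],"spin":[0,0,0,0,0]}'
```

```text
time_s: 19.8
ee_pos: [454.3, 147.9, 53.0]
ee_rot: [-180.0, 0.0, 89.6]
force: [-3.0, -2.0, -0.6]
gripper_width: 0.6
gripper_force: 1.4
time_s: 20.8
ee_pos: [493.4, 147.7, 53.1]
ee_rot: [-180.0, 0.0, 89.6]
force: [-3.7, -2.2, 0.4]
gripper_width: 0.5
gripper_force: 1.8
time_s: 21.3
ee_pos: [503.8, 147.7, 53.2]
ee_rot: [180.0, -0.0, 89.6]
force: [-3.7, -2.9, -0.4]
gripper_width: 0.6
gripper_force: 1.7
```

```bash
python3 -m jog '{"jaw":[0,0,0,0,0,0,0],"slide":[[0,0.07,0],[0,0.1,0],[0,0.1,0],[0,0.1,0],[0,0.07,0],[0,0,0],[0,0,0]],"spin":[0,0,0,0,0,0,0]}'
python3 -m jog '{"jaw":[0,0,0],"slide":[[0,0.05,0],[0,0.03,0],[0,0,0]],"spin":[0,0,0]}'
```

```text
time_s: 22.0
ee_pos: [516.3, 147.4, 53.1]
ee_rot: [-179.9, 0.0, 89.6]
force: [-5.5, -1.9, 1.6]
gripper_width: 0.6
gripper_force: 2.8
time_s: 22.3
ee_pos: [516.3, 147.4, 53.1]
ee_rot: [-179.6, 0.0, 89.5]
force: [-10.5, -0.5, 5.8]
gripper_width: 0.6
gripper_force: 5.9
```

```bash
python3 -m jog '{"jaw":[0,0,0],"slide":[[0,0.05,0],[0,0,0],[0,0,0]],"spin":[0,0,0]}'
python3 -m jog '{"jaw":[0,0,0,0,0,0,0,0,0,0],"slide":[[0,-0.2,0],[0,-0.2,0],[0,-0.2,0],[0,-0.4,0],[0,-0.6,0],[0,-1,0],[0,-1,0],[0,-0.8,0],[0,0,0],[0,0,0]],"spin":[0,0,0,0,0,0,0,0,0,0]}'
python3 -m jog '{"jaw":[0,0,0,0,0,0,0,0],"slide":[[0,-0.3,-1],[0,-0.3,-1],[0,0,-1],[0,0,-1],[0,0,-1],[0,0,0],[0,0,0],[0,0,0]],"spin":[0,0,0,0,0,0,0,0]}'
python3 - <<'E'
from h import *
save(env.grab_frame('wrist'),'w6.png')
E
```

```text
time_s: 22.6
ee_pos: [516.3, 147.4, 53.1]
ee_rot: [-179.5, 0.0, 89.5]
force: [-15.3, -1.5, 8.8]
gripper_width: 0.2
gripper_force: 7.8
time_s: 23.6
ee_pos: [389.7, 149.0, 53.7]
ee_rot: [179.8, -0.1, 89.6]
force: [-0.4, 0.0, -0.4]
gripper_width: 0.6
gripper_force: 0.0
time_s: 24.4
ee_pos: [370.7, 148.5, 202.2]
ee_rot: [-179.9, 0.0, 89.5]
force: [0.2, -0.8, -0.0]
gripper_width: 0.2
gripper_force: 0.0
```

View pics/w6.png

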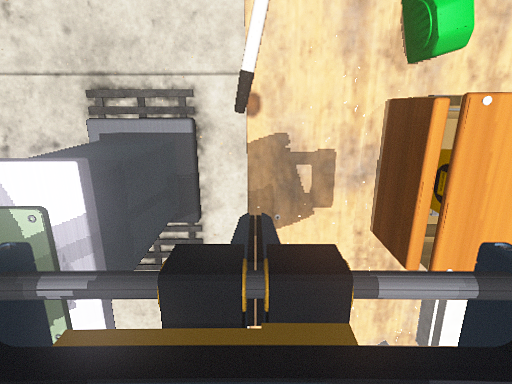

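The drawer is shut: its front is at (430,180), with the same gap to the housing as at the start. The yellow tape is visible inside through the gap at (441,180), and the arm is clear.

```bash
python3 -c "
from workcell import env
print(env.job_done())"
```

```text
the job is handed in; nothing more can be done
None
```

The tape measure is standing inside the drawer, the drawer is pushed shut and looks latched, I saw nothing else moved, and the job was handed in at about 24.5 s; the hand-in gave no verdict.

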